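Hang the strop paddle on the drop-flap peg

ROBOT

A 6-joint arm with a two-finger parallel gripper is mounted at the origin on the work surface. World frame = base frame: x ahead of the robot, y to its left, z up, the work surface at z = 0. Lengths are in m, angles in rad, forces in N, time in s.
With the tool pointing down it reaches from about 0.325 to 0.9 m from the base axis. Payload 6.1 kg.
Tool frame: the origin (TCP) lies at the very end of the fingers, on their centre line; the grasp point (between the pads) lies 19 mm behind it; z points along the fingers, y is the line along which they close (so a half turn about z gives the same grasp; the last joint's range is limited). The gripper opens to 85 mm and grips with 20 to 120 N. Pads are 22 mm wide; open, the fingers measure 114 mm over their backs; the gripper's body (76 mm by 85 mm) begins 54 mm behind the grasp point. The pads swing forward as they close: fully open they stand 13 mm farther back than shut.
Start: joints at [-1.234, 0.22, 1.526, -0, 1.395, -0.126], TCP at [0.279, -0.559, 0.231] pointing down, gripper open.
Joint ranges: [-2.98, 2.98], [-0.91, 2.08], [0.09, 2.57], [-1.24, 4.39], [0.2, 2.65], [-2.68, 2.68]. Speed limits (rad/s): [2.57, 2.57, 3.01, 3.14, 3.14, 3.14].

INTERFACE

Orientations are given as a 3x3 rotation matrix whose columns are the frame's x, y, z axes.
In Python, from plant import env, optics, find_in gives the robot as it stands.
- The arm moves only by the tool carry_out, never from a script. Its argument "rows" is a list of rows, each a list of 6 numbers: the shift along the tool's x, y, z in m, then the turn, a rotation vector about the tool's x, y, z in units of 6 degrees (1.0 is 6 degrees). A call has 1 to 8 rows; each row shifts and turns the commanded pose from where the row before left it, along the tool's axes as they then stand; what a row does not reach is not made up. A row lasts 1/12 s, in which the tool goes at most 41.7 mm and 7.16 degrees, less where a joint would pass 70% of its speed; a pose out of reach is approached as far as the arm can. A call is refused whole if a number of a shift passes 0.0417 or a number of a turn 1, either way. A call with a gripper value outside its range is refused whole. "gripper" is the closure, from -1 (fully open) to 1 (shut), so that 0 is half open, set as the call begins (left out, the last holds). The fingers move at their own pace and stop on an object; the grip force is fixed at half the most. Time passes only in rows, so rows that do not move let the fingers close. It gives the time, the measured TCP pose, the force, the opening and the grip force at its end, in the units of the state.
- env.get_state(): the state, without advancing time (a new reading comes with each control period).
- optics.get_image(name): name is "scene" or "top"; returns a dict with "pixels" (384x512x3 uint8, red, green, blue), "K" (3x3 intrinsics, pixels), "world_from_camera" (4x4, takes a point from camera to world coordinates). Camera axes: x right, y up, looking along -z (the intrinsics and any distortion apply to the point x, -y, -z); pixel columns grow to the right and rows downward; lengths in m; the calibration is good to about 2 mm. A picture is of the moment at which its call begins. There is no depth.
- env.hand_in(): hands the job in; it is judged then, once.
Trained networks look in a picture, given as the dict that the camera call returned (one of the last four; its "shot" number tells which), for a name from the list of things; names that differ only in an ending like _2 or _b are one class to them, and where a whole thing is asked for, a point or a joint stands for the part that bears it (a point fixed in the world has none). Each returns a list of dicts, best first, with "conf" (0 to 1); they miss things now and then, are a little off and sometimes report something else, mostly with a low value. They report only what shows in the picture. A call takes as long as a camera call. They do not tell look-alikes from the thing itself.
- find_in(picture, query): "rect" ([left, top, right, bottom] in pixels, round what is visible of it).
The state is a dict: "time_s": time; "q": joint angles; "joint_velocities": joint speeds; "joint_torque": joint torques, N m; "ee_pos": TCP position; "orientation": TCP orientation; "contact_force": force on the tool from outside, world axes, zero at the start; "ft_torque": the same for the moment, N m; "finger_gap": finger opening in m; "grip_force": force on a finger pad.
Only numpy, scipy, OpenCV 4.12 (cv2) and the standard library are available. Lean on these libraries where they do the work, as an engineer would, in place of code of your own. Each camera call takes 0.05 s, during which the arm holds its last target. There are 200 camera calls.

TASK

Take the strop paddle out of its slotted block and hang it by its eye on the peg of the rack, pushing it gently in under the gravity flap until the flap drops shut behind it. Before you let go, draw the paddle back against the closed flap to make sure it is caught, then leave it hanging there on its own. The peg may be clamped anywhere along its slot, so feel for it rather than forcing it, and do not disturb the other things on the bench.

Things in the scene. Friction and masses are not known exactly. Their poses are not given: they have to be found in the camera images.
- paddle: Strop paddle, a flat upright wooden piece 12 mm thick (x), 0.14-0.28 kg. Origin: centre of its underside; z up, y across its width. Blade 70 mm wide from z 0 to 100 mm, brown leather on both faces; above it a handle 48 mm wide up to its flat top at z 168 mm. May hang either face forward. Can be gripped from above over the handle's 48 mm width, at eye height.
- eye (a point): Centre of the paddle's eye, a round 16 mm hole through the handle along paddle x, 150 mm above the paddle's underside; 10 mm of wood above it, 16 mm on each side. Same axes as the paddle.
- stand: Light wooden block fixed to the bench, 60 (x) x 110 (y) x 45 mm high, with a slot 15 x 74 mm, 30 mm deep, in its top along y. The paddle stands loosely in it, its underside 15 mm above the bench. Origin: centre of its underside.
- rack: Fixed peg rack. Origin: on the bench under the middle of the rail's front face; +x goes back into the rack, away from the robot; y along the rail; z up. Two posts at y = +-63 mm carry a level slotted rail, 144 mm long, z 184-216 mm, front face at x = 0. A peg unit is clamped in the slot and does not shift below 50 N. Never let the paddle press on the rack, peg or flap with over 20 N.
- slot_mid (a point): Middle of the rail's slot, 200 mm up (rack axes). The peg is NOT measured: its axis, along rack x, is at this height but anywhere from 20 mm left to 20 mm right of this point (rack y). Steel peg, 10 mm diameter, level; its free tip is 90 mm before the rail (x = -90 mm). Its clamp block, 34 mm wide, stands 8 mm out of the rail.
- flap_line (a point): Where the flap's pivot would be if the peg unit were at the slot's middle: 60 mm before the rail, 236 mm up; the real one is shifted along rack y with the peg. Two thin arms (30 mm over their outsides, z 232-242 mm) carry it above the peg, from the rail to x = -66 mm. The peg's front 28 mm lie free before the flap.
- flap (a joint): Gravity flap angle, rad: 0 = hanging shut, up to 1.25 as its lower edge swings back (rack +x) and up; cannot swing forward, falls shut by its weight (35 g). Plate 20 wide, 28 long, 4 mm thick, lower edge 3 mm above the peg. A paddle pushed back along the peg lifts it (about 0.9); it drops in front of the paddle once the eye is nearer than about 28 mm to the rail.
- bottle: Plastic bottle, 52 mm diameter, 130 mm tall, bystander. Origin: centre of its underside.
- screwdriver: Screwdriver lying on the bench, 190 mm long, bystander.
- tin: Small open steel tin, 72 mm diameter, 45 mm tall, bystander. Origin: centre of its underside.
- vise: Blue machine vise fixed to the bench, 170 x 100 mm, 85 mm tall, bystander. Origin: centre of its underside.
Not all that is in view belongs to the job. Of the things like the paddle, leave any that is blue, green or red; of the rest the larger one is meant.

How it is judged:
By the outcome, as a careful person would: the job done as asked, in the order asked, and still so for the second after the job is handed in, with the robot touching nothing.
It also fails if it takes over 64 s, if anything falls off the work surface, if the arm or the gripper's body presses on something with over 40 N, if the wrist force passes 120 N, or if a joint passes its speed limit or range.

## Working session

There is one attempt and no reset: what is moved stays moved. The work goes in short steps, Python scripts to look and compute and a tool call to move; the robot and the scene stay as the last step left them, time stands still between calls to the robot, and variables do not carry over. Pictures are saved under pics/ and viewed, at most 10 in all, crops included, and the job is handed in when it is done.

Besides the shell and the picture viewer there is one more tool, called after "Emit:" as a command line: name --pt "numbers of a row" for each row, then --argument value for the rest. carry_out: Moves the arm, as the interface text tells. Its arguments: {"type":"object","properties":{"rows":{"type":"array","items":{"type":"array","items":{"type":"number"}}},"gripper":{"type":"number"}},"required":["rows"]}

```bash
ls; mkdir -p pics; cat > h.py <<'E'
import numpy as np,cv2
from plant import env,optics,find_in
def shot(n,save=None):
    im=optics.get_image(n)
    if save: cv2.imwrite('pics/'+save,im['pixels'][:,:,::-1])
    return im
def proj(im,P):
    P=np.atleast_2d(P);T=np.linalg.inv(im['world_from_camera']);c=P@T[:3,:3].T+T[:3,3]
    c=c*[1,-1,-1];u=c@np.array(im['K']).T;return u[:,:2]/u[:,2:]
def back(im,uv,z):
    T=im['world_from_camera'];d=np.linalg.inv(im['K'])@[uv[0],uv[1],1];d=T[:3,:3]@(d*[1,-1,-1]);o=T[:3,3]
    return o+d*(z-o[2])/d[2]
E
python3 - <<'E'
from h import *
np.set_printoptions(precision=4,suppress=True)
for n in('scene','top'):
    im=shot(n,n+'0.png');print(n,{k:v for k,v in im.items() if k not in('pixels',)})
    for q in('paddle','eye','stand','rack','flap','bottle','screwdriver','tin','vise'):
        print(q,[(np.round(d['rect']).tolist(),round(d['conf'],2)) for d in find_in(im,q)][:4])
s=env.get_state();print(s)
E
```

```text
pics
scene {'K': array([[378.211 ,   0.    , 254.7901],
       [  0.    , 378.211 , 191.7639],
       [  0.    ,   0.    ,   1.    ]]), 'world_from_camera': array([[ 0.7768, -0.4651,  0.4247,  0.9487],
       [ 0.6297,  0.5829, -0.5135, -0.3127],
       [-0.0087,  0.6663,  0.7457,  0.8185],
       [ 0.    ,  0.    ,  0.    ,  1.    ]]), 'shot': 1}
paddle [([210.0, 141.0, 230.0, 198.0], 0.95), ([262.0, 156.0, 278.0, 194.0], 0.92), ([234.0, 165.0, 258.0, 212.0], 0.91), ([297.0, 154.0, 308.0, 209.0], 0.76)]
eye [([230.0, 165.0, 259.0, 216.0], 0.91), ([264.0, 210.0, 284.0, 244.0], 0.9), ([298.0, 150.0, 311.0, 213.0], 0.68), ([261.0, 153.0, 276.0, 192.0], 0.66)]
stand [([222.0, 198.0, 272.0, 234.0], 0.91), ([296.0, 275.0, 325.0, 307.0], 0.51)]
rack [([149.0, 249.0, 258.0, 384.0], 0.77)]
flap [([154.0, 250.0, 163.0, 265.0], 0.42), ([233.0, 167.0, 258.0, 214.0], 0.19)]
bottle [([326.0, 232.0, 351.0, 275.0], 0.9)]
screwdriver [([150.0, 215.0, 181.0, 271.0], 0.89)]
tin [([295.0, 272.0, 326.0, 307.0], 0.76)]
vise [([272.0, 120.0, 338.0, 173.0], 0.64)]
top {'K': array([[383.7023,   0.    , 255.
[... 737 characters left out ...]
n [([276.0, 118.0, 304.0, 146.0], 0.82)]
vise [([109.0, 202.0, 187.0, 252.0], 0.86), ([240.0, 120.0, 261.0, 144.0], 0.2)]
{'time_s': 1.0, 'q': array([-1.2341,  0.2203,  1.5265,  0.    ,  1.3947, -0.1261]), 'joint_velocities': array([-0.    , -0.0015, -0.0001,  0.0016,  0.0007,  0.0013]), 'joint_torque': array([ -0.0008, -49.6861, -38.9744,  -0.0003,   0.0009,   0.    ]), 'ee_pos': array([ 0.279 , -0.5593,  0.2313]), 'orientation': array([[ 0.8948,  0.4465,  0.    ],
       [ 0.4465, -0.8948, -0.0001],
       [ 0.    ,  0.0001, -1.    ]]), 'contact_force': array([ 0.0745, -0.0995,  0.7519]), 'ft_torque': array([-0.0414, -0.0702,  0.021 ]), 'grip_force': 0.0, 'finger_gap': 0.08525778065763044}
```

```bash
python3 - <<'E'
import cv2
a=cv2.imread('pics/scene0.png')[110:384,130:370]; cv2.imwrite('pics/sc.png',cv2.resize(a,None,fx=2.18,fy=2.18,interpolation=2))
b=cv2.imread('pics/top0.png')[100:290,100:420]; cv2.imwrite('pics/tc.png',cv2.resize(b,None,fx=2.5,fy=2.5,interpolation=2))
E
```

```text
(no output)
```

View pics/sc.png

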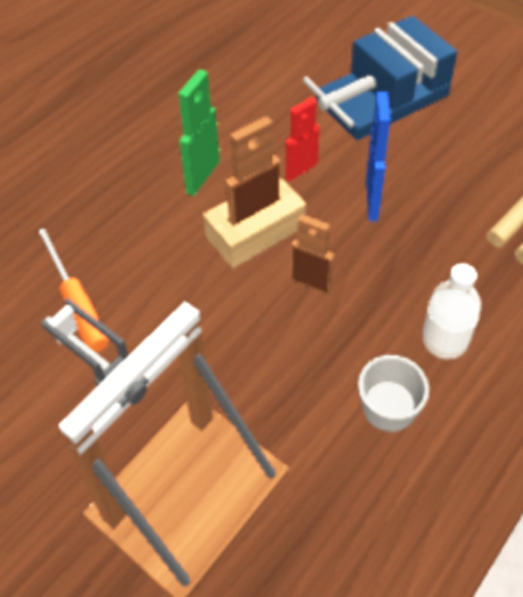

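View pics/tc.png

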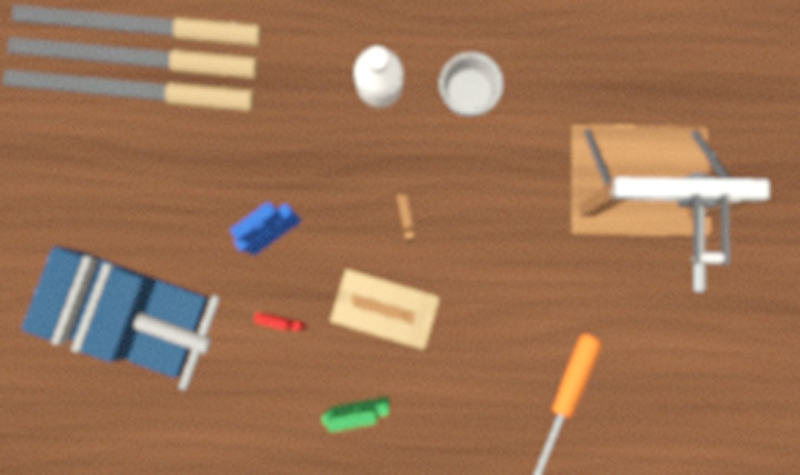

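The top view shows the brown paddle in its block at about full-res (253,223), with the small brown decoy at (262,187). The rack's rail is at about (376,175), with its peg pointing toward the robot and its tip near (380,216). I'll zoom in to get precise points.

```bash
python3 - <<'E'
import cv2,numpy as np
s=cv2.imread('pics/scene0.png');t=cv2.imread('pics/top0.png')
def c(a,x,y,w,h,f): return cv2.resize(a[y:y+h,x:x+w],None,fx=f,fy=f,interpolation=2)
A=np.vstack([c(t,340,160,80,60,5),c(t,225,200,80,60,5)])   # 400x600
B=np.vstack([c(s,145,245,80,75,5)[:300],c(s,215,160,80,75,5)[:375]])[:600]
cv2.imwrite('pics/z.png',np.hstack([A,B[:600]]))
E
```

```text
(no output)
```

View pics/z.png

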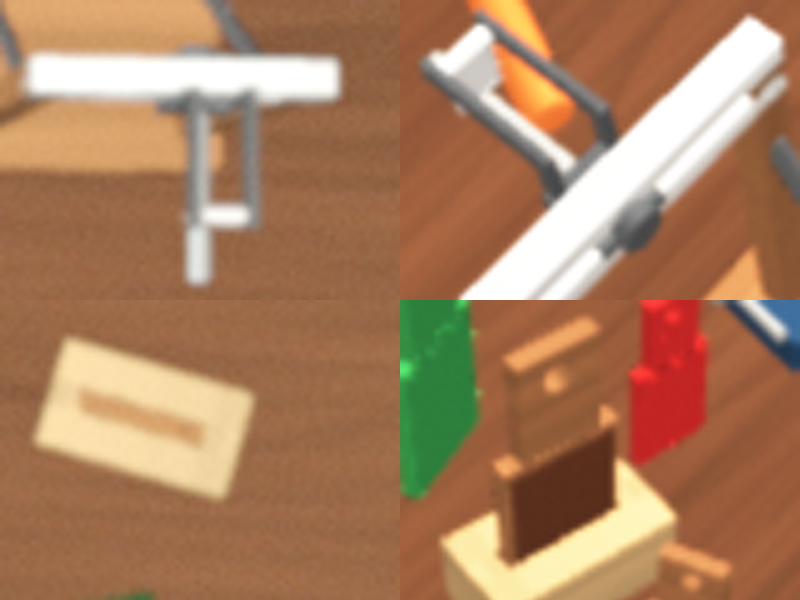

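The zooms show the rail with its peg (the end of the peg is at top-view crop (199,284)), the flap arms at crop x 195–255, and the block corners and paddle top clearly. Next I turn these into positions.

```bash
cat >> h.py <<'E'
def tri(obs):
    from scipy.optimize import least_squares
    return least_squares(lambda P:np.concatenate([proj(i,P)[0]-u for i,u in obs]),[.5,0,.1])
E
python3 - <<'E'
from h import *
np.set_printoptions(precision=4,suppress=True)
s=shot('scene');t=shot('top')
T1=lambda x,y:np.array([x/5-.4+340,y/5-.4+160]); T2=lambda x,y:np.array([x/5-.4+225,(y-300)/5-.4+200])
S1=lambda x,y:np.array([(x-400)/5-.4+145,y/5-.4+245]); S2=lambda x,y:np.array([(x-400)/5-.4+215,(y-300)/5-.4+160])
print('rail top',[back(t,T1(*p),.216)[:2] for p in((28,57),(338,60),(25,97),(338,97))])
print('rail scene',[back(s,S1(*p),.216)[:2] for p in((750,18),(782,50))])
print('peg tip,base',back(t,T1(199,284),.2),back(t,T1(199,100),.2))
print('arms z.237',[back(t,T1(*p),.242)[:2] for p in((207,228),(257,225),(189,100),(262,100))])
print('arm tips scene',[back(s,S1(*p),.242)[:2] for p in((428,60),(482,15))])
print('stand top',[back(t,T2(*p),.045)[:2] for p in((65,338),(253,393),(222,500),(35,443))])
print('stand scene',[back(s,S2(*p),.045)[:2] for p in((677,515),(440,540))])
print('padtop scene',[back(s,S2(*p),.183)[:2] for p in((508,372),(600,332),(587,318),(503,355))])
print('pad top view ends .115',[back(t,T2(*p),.115)[:2] for p in((80,403),(203,436))])
E
```

```text
rail top [array([ 0.6538, -0.0543]), array([ 0.6561, -0.2023]), array([ 0.6343, -0.0531]), array([ 0.6383, -0.2021])]
rail scene [array([ 0.6362, -0.0561]), array([ 0.6552, -0.059 ])]
peg tip,base [ 0.5475 -0.1408  0.2   ] [ 0.6371 -0.1408  0.2   ]
arms z.237 [array([ 0.5721, -0.1321]), array([ 0.5741, -0.155 ]), array([ 0.6316, -0.1237]), array([ 0.6325, -0.1575])]
arm tips scene [array([ 0.5724, -0.1518]), array([ 0.573, -0.127])]
stand top [array([0.5675, 0.2142]), array([0.5392, 0.1064]), array([0.4785, 0.1224]), array([0.5074, 0.2292])]
stand scene [array([0.5644, 0.215 ]), array([0.477 , 0.1231])]
padtop scene [array([0.5173, 0.1411]), array([0.5342, 0.1889]), array([0.5232, 0.1925]), array([0.508 , 0.1482])]
pad top view ends .115 [array([0.5298, 0.2001]), array([0.5143, 0.1343])]
```

Emit:
carry_out --pt "0.0226 -0.0226 -0.002 0 0 0" --pt "0.0226 -0.0226 -0.002 0 0 0" --pt "0.0226 -0.0226 -0.002 0 0 0" --pt "0.0226 -0.0226 -0.002 0 0 0" --pt "0.0226 -0.0226 -0.002 0 0 0" --pt "0.0226 -0.0226 -0.002 0 0 0" --pt "0.0226 -0.0226 -0.002 0 0 0" --pt "0.0226 -0.0226 -0.002 0 0 0" --gripper -1

```text
time_s: 1.77
ee_pos: [0.3603, -0.3153, 0.2475]
orientation: [[0.895, 0.446, 0.0], [0.446, -0.895, -0.0], [0.0, 0.0, -1.0]]
contact_force: [0.2, -0.2, 0.3]
finger_gap: 0.0852
grip_force: 0.0
```

Emit:
carry_out --pt "0.0226 -0.0226 -0.002 0 0 0" --pt "0.0226 -0.0226 -0.002 0 0 0" --pt "0.0226 -0.0226 -0.002 0 0 0" --pt "0.0226 -0.0226 -0.002 0 0 0" --pt "0.0226 -0.0226 -0.002 0 0 0" --pt "0.0226 -0.0226 -0.002 0 0 0" --pt "0.0226 -0.0226 -0.002 0 0 0" --pt "0.0226 -0.0226 -0.002 0 0 0"

```text
time_s: 2.43
ee_pos: [0.4414, -0.0727, 0.2637]
orientation: [[0.895, 0.446, 0.001], [0.446, -0.895, -0.0], [0.001, 0.001, -1.0]]
contact_force: [0.7, 0.8, 0.2]
finger_gap: 0.0853
grip_force: 0.0
```

Emit:
carry_out --pt "0.0226 -0.0226 0 0 0 0" --pt "0.0226 -0.0226 0 0 0 0" --pt "0.0226 -0.0226 0 0 0 0" --pt "0.0226 -0.0226 0 0 0 0" --pt "0.0226 -0.0226 0 0 0 0" --pt "0.0226 -0.0226 0 0 0 0" --pt "0.0226 -0.0226 0 0 0 0" --pt "0.0226 -0.0226 0 0 0 0"

```text
time_s: 3.1
ee_pos: [0.5225, 0.17, 0.2635]
orientation: [[0.895, 0.447, 0.0], [0.447, -0.895, 0.0], [0.0, 0.0, -1.0]]
contact_force: [1.4, -0.9, -0.9]
finger_gap: 0.0859
grip_force: 0.0
```

Emit:
carry_out --pt "0 0 0 0 0 1" --pt "0 0 0 0 0 1" --pt "0 0 0 0 0 1" --pt "0 0 0 0 0 1" --pt "0 0 0 0 0 1" --pt "0 0 0 0 0 1" --pt "0 0 0 0 0 0.87" --pt "0 0 0 0 0 0"

```text
time_s: 3.77
ee_pos: [0.5222, 0.1683, 0.2634]
orientation: [[0.966, -0.257, 0.0], [-0.257, -0.966, 0.0], [0.0, -0.0, -1.0]]
contact_force: [0.4, 0.0, -0.4]
finger_gap: 0.0855
grip_force: 0.0
```

Emit:
carry_out --pt "0 0 0.017 0 0 0" --pt "0 0 0.017 0 0 0" --pt "0 0 0.017 0 0 0" --pt "0 0 0.017 0 0 0" --pt "0 0 0.017 0 0 0" --pt "0 0 0.017 0 0 0" --pt "0 0 0.014 0 0 0" --pt "0 0 0 0 0 0"

```text
time_s: 4.43
ee_pos: [0.5199, 0.1678, 0.1439]
orientation: [[0.968, -0.251, -0.006], [-0.251, -0.968, -0.001], [-0.005, 0.002, -1.0]]
contact_force: [-1.0, -0.3, -0.5]
finger_gap: 0.0856
grip_force: 0.0
```

```bash
python3 - <<'E'
from h import *
s=shot('scene');t=shot('top')
f=lambda a,x,y,w,h,k:cv2.resize(a['pixels'][y:y+h,x:x+w,::-1],None,fx=k,fy=k,interpolation=2)
cv2.imwrite('pics/g.png',np.hstack([f(s,200,130,80,100,5),f(t,215,180,80,100,5)]))
E
```

```text
(no output)
```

View pics/g.png

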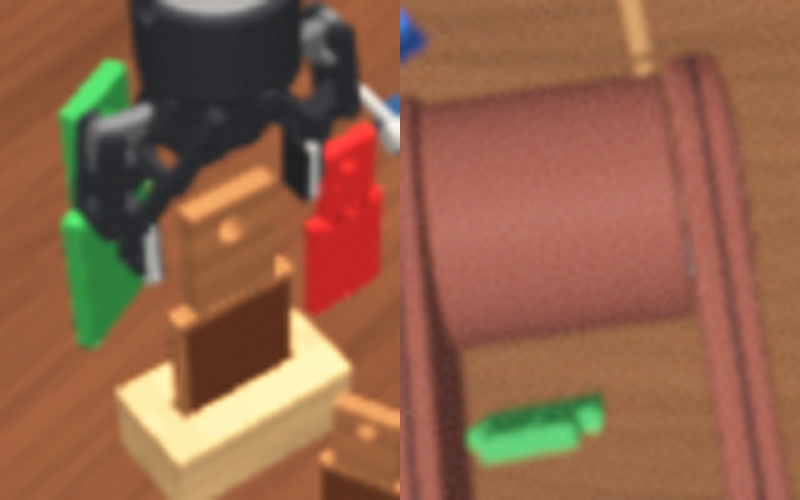

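The pads (crop left at (150,255) and (310,170)) straddle the handle near eye height, so I'll close the gripper.

Emit:
carry_out --pt "0 0 0 0 0 0" --pt "0 0 0 0 0 0" --pt "0 0 0 0 0 0" --pt "0 0 0 0 0 0" --pt "0 0 0 0 0 0" --pt "0 0 0 0 0 0" --pt "0 0 0 0 0 0" --pt "0 0 0 0 0 0" --gripper 1

```text
time_s: 5.2
ee_pos: [0.5232, 0.1684, 0.1488]
orientation: [[0.967, -0.254, 0.003], [-0.254, -0.967, 0.0], [0.002, -0.001, -1.0]]
contact_force: [0.1, -1.1, 5.7]
finger_gap: 0.0474
grip_force: 62.3
```

Emit:
carry_out --pt "0 0 -0.006 0 0 0" --pt "0 0 -0.01 0 0 0" --pt "0 0 -0.01 0 0 0" --pt "0 0 -0.01 0 0 0" --pt "0 0 -0.012 0 0 0" --pt "0 0 -0.012 0 0 0" --pt "0 0 -0.01 0 0 0" --pt "0 0 -0.01 0 0 0"

```text
time_s: 5.87
ee_pos: [0.5224, 0.1683, 0.2289]
orientation: [[0.967, -0.254, 0.001], [-0.254, -0.967, 0.0], [0.001, -0.0, -1.0]]
contact_force: [0.8, 0.4, -0.7]
finger_gap: 0.0472
grip_force: 61.8
```

Emit:
carry_out --pt "0.0044 0.0217 0 0 0 0" --pt "0.0044 0.0217 0 0 0 0" --pt "0.0044 0.0217 0 0 0 0" --pt "0.0044 0.0217 0 0 0 0" --pt "0.0044 0.0217 0 0 0 0" --pt "0.0044 0.0217 0 0 0 0" --pt "0.0044 0.0217 0 0 0 0"

```text
time_s: 6.45
ee_pos: [0.5133, 0.0125, 0.2279]
orientation: [[0.967, -0.254, 0.0], [-0.254, -0.967, -0.0], [0.0, -0.0, -1.0]]
contact_force: [0.4, -0.2, -1.9]
finger_gap: 0.0471
grip_force: 62.1
```

Emit:
carry_out --pt "0.0044 0.0217 0 0 0 0" --pt "0.0044 0.0217 0 0 0 0" --pt "0.0044 0.0217 0 0 0 0" --pt "0.0044 0.0217 0 0 0 0" --pt "0.0044 0.0217 0 0 0 0" --pt "0.0044 0.0217 0 0 0 0" --pt "0.0044 0.0217 0 0 0 0" --pt "0 0 0 0 0 0"

```text
time_s: 7.12
ee_pos: [0.5044, -0.1448, 0.2279]
orientation: [[0.966, -0.257, 0.0], [-0.257, -0.966, -0.002], [0.001, 0.002, -1.0]]
contact_force: [-0.5, 0.1, -1.0]
finger_gap: 0.0469
grip_force: 62.3
```

Emit:
carry_out --pt "0 0 0 0 0 -0.9" --pt "0 0 0 0 0 -0.9" --pt "0 0 0 0 0 -0.75" --pt "0 0 0.01 0 0 0" --pt "0 0 0.01 0 0 0" --pt "0 0 0.01 0 0 0" --pt "0 0 0.01 0 0 0" --pt "0 0 0 0 0 0"

```text
time_s: 7.78
ee_pos: [0.5028, -0.1403, 0.1838]
orientation: [[1.0, 0.01, -0.005], [0.01, -1.0, 0.002], [-0.005, -0.002, -1.0]]
contact_force: [-0.6, -0.4, -2.2]
finger_gap: 0.0472
grip_force: 62.3
```

```bash
python3 - <<'E'
from h import *
np.set_printoptions(precision=4,suppress=True)
st=env.get_state();print(st['ee_pos'],st['orientation'],st['contact_force'])
s=shot('scene','s2.png')
p=st['ee_pos'];print(proj(s,[[p[0],p[1],p[2]+.016],[.547,-.141,.2]]))
f=lambda a,x,y,w,h,k:cv2.resize(a['pixels'][y:y+h,x:x+w,::-1],None,fx=k,fy=k,interpolation=2)
cv2.imwrite('pics/r1.png',f(s,90,220,120,100,6)) 
print([(d['rect'],d['conf']) for q in('eye','paddle','flap') for d in find_in(s,q)[:5]])
E
```

```text
[ 0.5028 -0.1403  0.1838] [[ 0.9999  0.0095 -0.005 ]
 [ 0.0095 -1.      0.0023]
 [-0.0049 -0.0023 -1.    ]] [-0.6494 -0.4161 -2.2016]
[[135.9542 245.1412]
 [150.5374 257.5049]]
[([263.2, 209.7, 283.4, 243.3], 0.97), ([124.2, 229.8, 164.9, 296.3], 0.66), ([211.7, 143.4, 228.0, 194.9], 0.62), ([260.4, 155.9, 275.9, 192.6], 0.59), ([299.1, 151.8, 310.4, 209.2], 0.56), ([261.6, 155.7, 278.4, 192.3], 0.97), ([211.3, 139.6, 231.2, 197.4], 0.95), ([295.3, 151.9, 308.1, 208.5], 0.83), ([123.4, 232.9, 164.8, 292.0], 0.8), ([262.0, 207.0, 279.9, 242.8], 0.64)]
```

View pics/r1.png

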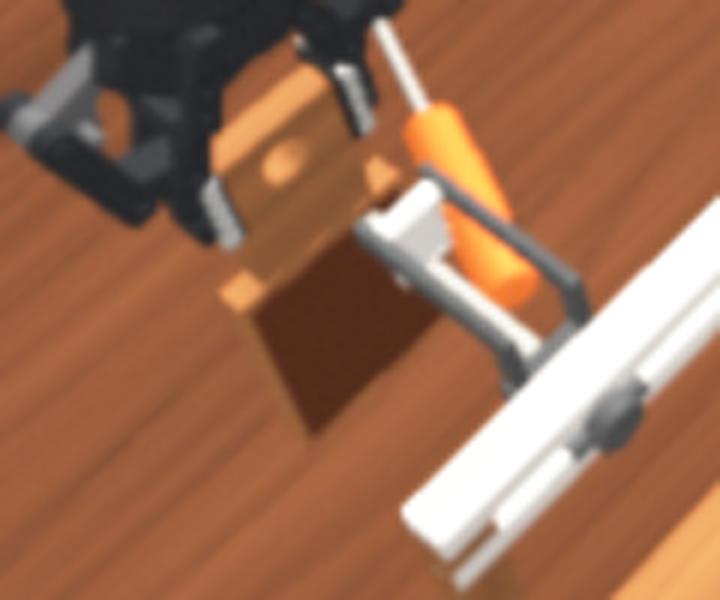

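The eye shows at crop (285,163), full (137.4,247). The peg is partly visible between the arms around crop (505,320), and its tip is hidden behind the arm tip. I'll compare the two lateral positions.

```bash
python3 - <<'E'
from h import *
np.set_printoptions(precision=4,suppress=True)
s=shot('scene');st=env.get_state();print(st['ee_pos'],st['q'])
c=lambda x,y:np.array([x/6-.42+90,y/6-.42+220])
for p in((490,302),(520,338)): print('peg',back(s,c(*p),.2))
T=s['world_from_camera']
def bx(uv,x):
    d=T[:3,:3]@((np.linalg.inv(s['K'])@[*uv,1])*[1,-1,-1]);o=T[:3,3];return o+d*(x-o[0])/d[0]
for p in((285,163),(325,66),(217,143)): print(bx(c(*p),st['ee_pos'][0]+.006))
print((proj(s,[[.547,-.141,.2],[.6,-.141,.2],[.62,-.141,.2],[.571,-.126,.237],[.571,-.156,.237]])-[90,220])*6)
E
```

```text
[ 0.5051 -0.1414  0.1879] [-0.4234  0.0147  1.8345  0.0001  1.2914  1.1372]
peg [ 0.5977 -0.1346  0.2   ]
peg [ 0.6142 -0.1374  0.2   ]
[ 0.5111 -0.1427  0.2048]
[ 0.5111 -0.1184  0.2315]
[ 0.5111 -0.1597  0.2359]
[[363.2244 225.0292]
 [476.9956 317.9642]
 [521.86   354.6121]
 [427.2839 169.0898]
 [350.8947 235.6633]]
```

Emit:
carry_out --pt "0 -0.001 0.002 0 0 0" --pt "0 0 0.002 0 0 0" --pt "0.006 0 0 0 0 0" --pt "0.006 0 0 0 0 0" --pt "0.006 0 0 0 0 0" --pt "0.006 0 0 0 0 0" --pt "0.004 0 0 0 0 0" --pt "0 0 0 0 0 0"

```text
time_s: 8.7
ee_pos: [0.5337, -0.1399, 0.1833]
orientation: [[1.0, 0.011, 0.0], [0.011, -1.0, -0.0], [0.0, 0.0, -1.0]]
contact_force: [0.4, -0.6, -1.6]
finger_gap: 0.047
grip_force: 62.3
```

Emit:
carry_out --pt "0 0 0 0 0 0" --pt "0 0 0 0 0 0" --pt "0 0 0 0 0 0"

```text
time_s: 8.95
ee_pos: [0.5324, -0.1399, 0.1832]
orientation: [[1.0, 0.01, -0.0], [0.01, -1.0, 0.0], [-0.0, -0.0, -1.0]]
contact_force: [1.4, -0.5, -0.5]
finger_gap: 0.0471
grip_force: 62.3
```

Emit:
carry_out --pt "0.001 0 0 0 0 0" --pt "0.001 0 0 0 0 0" --pt "0.001 0 0 0 0 0" --pt "0.001 0 0 0 0 0" --pt "0.001 0 0 0 0 0" --pt "0.001 0 0 0 0 0" --pt "0.001 0 0 0 0 0" --pt "0.001 0 0 0 0 0"

```text
time_s: 9.62
ee_pos: [0.5408, -0.1398, 0.1833]
orientation: [[1.0, 0.01, 0.0], [0.01, -1.0, -0.0], [0.0, 0.0, -1.0]]
contact_force: [-0.4, 0.3, -1.4]
finger_gap: 0.0468
grip_force: 62.3
```

Emit:
carry_out --pt "0.001 0 0 0 0 0" --pt "0.001 0 0 0 0 0" --pt "0.001 0 0 0 0 0" --pt "0 0 0 0 0 0"

```text
time_s: 9.95
ee_pos: [0.5439, -0.1398, 0.1833]
orientation: [[1.0, 0.011, 0.0], [0.011, -1.0, 0.0], [0.0, -0.0, -1.0]]
contact_force: [0.3, 0.1, 0.0]
finger_gap: 0.0471
grip_force: 62.3
```

Emit:
carry_out --pt "0.001 0 0 0 0 0" --pt "0.001 0 0 0 0 0" --pt "0 0 0 0 0 0"

```text
time_s: 10.2
ee_pos: [0.5458, -0.1398, 0.1833]
orientation: [[1.0, 0.01, 0.0], [0.01, -1.0, 0.0], [0.0, -0.0, -1.0]]
contact_force: [0.1, 0.3, -1.7]
finger_gap: 0.0468
grip_force: 62.3
```

Emit:
carry_out --pt "0.001 0 0 0 0 0" --pt "0.001 0 0 0 0 0" --pt "0 0 0 0 0 0"

```text
time_s: 10.45
ee_pos: [0.5478, -0.1398, 0.1833]
orientation: [[1.0, 0.01, 0.0], [0.01, -1.0, 0.0], [0.0, -0.0, -1.0]]
contact_force: [0.0, 0.1, -1.5]
finger_gap: 0.0477
grip_force: 62.3
```

Emit:
carry_out --pt "0.001 0 0 0 0 0" --pt "0.001 0 0 0 0 0" --pt "0.001 0 0 0 0 0" --pt "0.001 0 0 0 0 0" --pt "0.001 0 0 0 0 0" --pt "0.001 0 0 0 0 0" --pt "0 0 0 0 0 0"

```text
time_s: 11.03
ee_pos: [0.5539, -0.1397, 0.1833]
orientation: [[1.0, 0.01, 0.0], [0.01, -1.0, -0.0], [0.0, 0.0, -1.0]]
contact_force: [-0.5, 0.3, -1.6]
finger_gap: 0.0471
grip_force: 62.3
```

Emit:
carry_out --pt "0 0.001 0 0 0 0" --pt "0 0.001 0 0 0 0" --pt "0 0 0 0 0 0" --pt "0 0 0 0 0 0"

```text
time_s: 11.37
ee_pos: [0.5536, -0.1418, 0.1833]
orientation: [[1.0, 0.01, -0.0], [0.01, -1.0, 0.0], [-0.0, -0.0, -1.0]]
contact_force: [0.8, 0.4, -0.0]
finger_gap: 0.0469
grip_force: 62.3
```

Emit:
carry_out --pt "0 0.0005 0 0 0 0" --pt "0 0.0005 0 0 0 0" --pt "0 0 0 0 0 0"

```text
time_s: 11.62
ee_pos: [0.5537, -0.1428, 0.1833]
orientation: [[1.0, 0.01, 0.0], [0.01, -1.0, -0.0], [0.0, 0.0, -1.0]]
contact_force: [0.4, 0.3, -0.8]
finger_gap: 0.0471
grip_force: 62.3
```

Emit:
carry_out --pt "0 0.0005 0 0 0 0" --pt "0 0.0005 0 0 0 0" --pt "0 0 0 0 0 0"

```text
time_s: 11.87
ee_pos: [0.5537, -0.1431, 0.1833]
orientation: [[1.0, 0.011, -0.0], [0.011, -1.0, 0.001], [-0.0, -0.001, -1.0]]
contact_force: [0.3, 3.6, 0.3]
finger_gap: 0.0469
grip_force: 62.4
```

Emit:
carry_out --pt "0 -0.001 0 0 0 0" --pt "0 -0.001 0 0 0 0" --pt "0 -0.0015 0 0 0 0" --pt "0 0 0.001 0 0 0" --pt "0 0 0.001 0 0 0" --pt "0 0 0 0 0 0"

```text
time_s: 12.37
ee_pos: [0.5535, -0.1403, 0.181]
orientation: [[1.0, 0.01, -0.0], [0.01, -1.0, -0.0], [-0.0, 0.0, -1.0]]
contact_force: [-0.3, -0.0, -1.0]
finger_gap: 0.0471
grip_force: 62.5
```

Emit:
carry_out --pt "0 0 0.0005 0 0 0" --pt "0 0 0.0005 0 0 0" --pt "0 0 0 0 0 0"

```text
time_s: 12.62
ee_pos: [0.5537, -0.1403, 0.1807]
orientation: [[1.0, 0.01, 0.0], [0.01, -1.0, -0.0], [0.0, 0.0, -1.0]]
contact_force: [-0.6, -0.2, 0.7]
finger_gap: 0.0472
grip_force: 62.7
```

Emit:
carry_out --pt "0 0 -0.0016 0 0 0" --pt "0 0 -0.0016 0 0 0" --pt "0.0015 0 0 0 0 0" --pt "0.0015 0 0 0 0 0" --pt "0.0015 0 0 0 0 0" --pt "0.0015 0 0 0 0 0" --pt "0.0015 0 0 0 0 0" --pt "0.0015 0 0 0 0 0"

```text
time_s: 13.28
ee_pos: [0.5628, -0.1401, 0.1834]
orientation: [[1.0, 0.01, -0.0], [0.01, -1.0, 0.0], [-0.0, -0.0, -1.0]]
contact_force: [-0.2, -0.0, -1.2]
finger_gap: 0.047
grip_force: 62.7
```

Emit:
carry_out --pt "0.0015 0 0 0 0 0" --pt "0.0015 0 0 0 0 0" --pt "0.0015 0 0 0 0 0" --pt "0.0015 0 0 0 0 0" --pt "0.0015 0 0 0 0 0" --pt "0.0015 0 0 0 0 0" --pt "0.0015 0 0 0 0 0" --pt "0.0015 0 0 0 0 0"

```text
time_s: 13.95
ee_pos: [0.5748, -0.14, 0.1835]
orientation: [[1.0, 0.01, -0.0], [0.01, -1.0, -0.0], [-0.0, 0.0, -1.0]]
contact_force: [0.3, 0.2, -1.1]
finger_gap: 0.0471
grip_force: 62.7
```

Emit:
carry_out --pt "0.0015 0 0 0 0 0" --pt "0.0015 0 0 0 0 0" --pt "0.0015 0 0 0 0 0" --pt "0.0015 0 0 0 0 0" --pt "0.0015 0 0 0 0 0" --pt "0.0015 0 0 0 0 0" --pt "0.0015 0 0 0 0 0" --pt "0.0015 0 0 0 0 0"

```text
time_s: 14.62
ee_pos: [0.5868, -0.1399, 0.1835]
orientation: [[1.0, 0.01, -0.0], [0.01, -1.0, 0.0], [-0.0, -0.0, -1.0]]
contact_force: [-0.6, -0.2, -1.8]
finger_gap: 0.0473
grip_force: 62.7
```

Smooth so far, so I'll keep advancing.

Emit:
carry_out --pt "0.0015 0 0 0 0 0" --pt "0.0015 0 0 0 0 0" --pt "0.0015 0 0 0 0 0" --pt "0.0015 0 0 0 0 0" --pt "0.0015 0 0 0 0 0" --pt "0.0015 0 0 0 0 0" --pt "0.0015 0 0 0 0 0" --pt "0.0015 0 0 0 0 0"

```text
time_s: 15.28
ee_pos: [0.5988, -0.1398, 0.1835]
orientation: [[1.0, 0.01, -0.0], [0.01, -1.0, -0.0], [-0.0, 0.0, -1.0]]
contact_force: [-0.2, -0.1, -1.3]
finger_gap: 0.047
grip_force: 62.7
```

Emit:
carry_out --pt "0.0015 0 0 0 0 0" --pt "0.0015 0 0 0 0 0" --pt "0.0015 0 0 0 0 0" --pt "0.0015 0 0 0 0 0" --pt "0.0015 0 0 0 0 0" --pt "0.0015 0 0 0 0 0" --pt "0.0015 0 0 0 0 0" --pt "0.0015 0 0 0 0 0"

```text
time_s: 15.95
ee_pos: [0.6109, -0.1396, 0.1835]
orientation: [[1.0, 0.01, 0.0], [0.01, -1.0, -0.0], [0.0, 0.0, -1.0]]
contact_force: [-0.8, -0.0, -1.9]
finger_gap: 0.047
grip_force: 62.6
```

Emit:
carry_out --pt "0.001 0 0 0 0 0" --pt "0.001 0 0 0 0 0" --pt "0.001 0 0 0 0 0" --pt "0.001 0 0 0 0 0" --pt "0.001 0 0 0 0 0" --pt "0 0 0 0 0 0"

```text
time_s: 16.45
ee_pos: [0.6158, -0.1396, 0.1835]
orientation: [[1.0, 0.01, 0.0], [0.01, -1.0, 0.0], [0.0, -0.0, -1.0]]
contact_force: [0.2, -0.3, -1.1]
finger_gap: 0.0472
grip_force: 62.6
```

```bash
python3 - <<'E'
from h import *
s=shot('scene');t=shot('top')
f=lambda a,x,y,w,h,k:cv2.resize(a['pixels'][y:y+h,x:x+w,::-1],None,fx=k,fy=k,interpolation=2)
cv2.imwrite('pics/r2.png',np.hstack([f(s,130,220,80,100,5),f(t,340,150,80,100,5)])) 
E
```

```text
(no output)
```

View pics/r2.png

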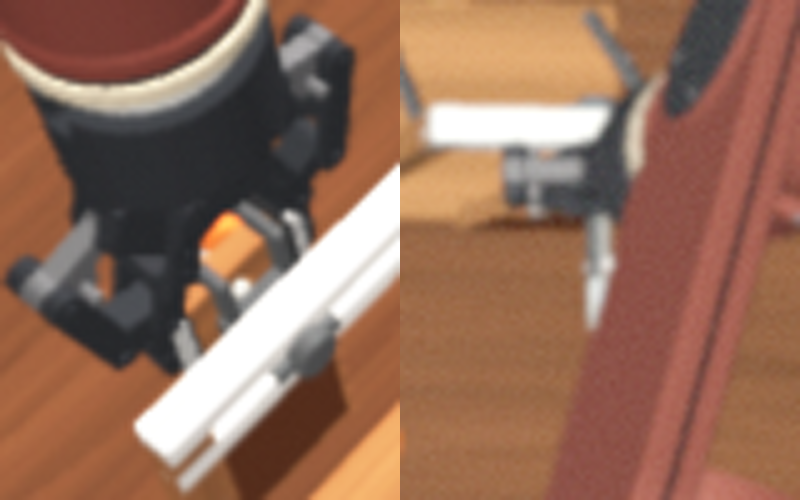

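The paddle is deep on the peg, and the flap looks shut (white spot at top crop (608,262)). Next I draw back to test it.

Emit:
carry_out --pt "-0.002 0 0 0 0 0" --pt "-0.003 0 0 0 0 0" --pt "-0.003 0 0 0 0 0" --pt "-0.003 0 0 0 0 0" --pt "-0.003 0 0 0 0 0" --pt "-0.003 0 0 0 0 0" --pt "-0.003 0 0 0 0 0" --pt "-0.002 0 0 0 0 0"

```text
time_s: 17.22
ee_pos: [0.5933, -0.1398, 0.1836]
orientation: [[1.0, 0.01, -0.0], [0.01, -1.0, -0.0], [-0.0, 0.0, -1.0]]
contact_force: [0.1, 0.9, -1.9]
finger_gap: 0.0472
grip_force: 62.6
```

Emit:
carry_out --pt "-0.001 0 0 0 0 0" --pt "-0.001 0 0 0 0 0" --pt "-0.001 0 0 0 0 0" --pt "-0.001 0 0 0 0 0" --pt "0 0 0 0 0 0"

```text
time_s: 17.63
ee_pos: [0.5896, -0.1399, 0.1835]
orientation: [[1.0, 0.01, -0.0], [0.01, -1.0, 0.0], [-0.0, -0.0, -1.0]]
contact_force: [-1.3, -0.4, -1.4]
finger_gap: 0.0473
grip_force: 62.6
```

Emit:
carry_out --pt "-0.001 0 0 0 0 0" --pt "-0.001 0 0 0 0 0" --pt "0 0 0 0 0 0"

```text
time_s: 17.88
ee_pos: [0.5875, -0.1399, 0.1835]
orientation: [[1.0, 0.01, -0.0], [0.01, -1.0, 0.0], [-0.0, -0.0, -1.0]]
contact_force: [0.5, 0.8, -1.9]
finger_gap: 0.0475
grip_force: 62.6
```

Emit:
carry_out --pt "-0.0005 0 0 0 0 0" --pt "-0.0005 0 0 0 0 0" --pt "0 0 0 0 0 0"

```text
time_s: 18.13
ee_pos: [0.5866, -0.1399, 0.1835]
orientation: [[1.0, 0.01, 0.0], [0.01, -1.0, -0.0], [0.0, 0.0, -1.0]]
contact_force: [0.1, -0.1, -1.5]
finger_gap: 0.0472
grip_force: 62.6
```

Emit:
carry_out --pt "-0.0005 0 0 0 0 0" --pt "-0.0005 0 0 0 0 0" --pt "0 0 0 0 0 0"

```text
time_s: 18.38
ee_pos: [0.5863, -0.1399, 0.1836]
orientation: [[1.0, 0.01, 0.002], [0.01, -1.0, -0.0], [0.002, 0.0, -1.0]]
contact_force: [3.4, -1.3, -2.4]
finger_gap: 0.0471
grip_force: 62.4
```

Emit:
carry_out --pt "-0.0005 0 0 0 0 0" --pt "-0.0005 0 0 0 0 0" --pt "0 0 0 0 0 0"

```text
time_s: 18.63
ee_pos: [0.5862, -0.1399, 0.1838]
orientation: [[1.0, 0.011, 0.004], [0.011, -1.0, -0.0], [0.004, 0.0, -1.0]]
contact_force: [7.2, -0.6, -5.1]
finger_gap: 0.047
grip_force: 62.3
```

Emit:
carry_out --pt "0.002 0 0 0 0 0" --pt "0.003 0 0 0 0 0" --pt "0.003 0 0 0 0 0" --pt "0.003 0 0 0 0 0" --pt "0.002 0 0.001 0 0 0" --pt "0 0 0.001 0 0 0" --pt "0 0 0.0005 0 0 0" --pt "0 0 0 0 0 0"

```text
time_s: 19.3
ee_pos: [0.5976, -0.1398, 0.1809]
orientation: [[1.0, 0.01, -0.0], [0.01, -1.0, 0.0], [-0.0, -0.0, -1.0]]
contact_force: [0.1, 0.7, -0.6]
finger_gap: 0.0471
grip_force: 62.7
```

Emit:
carry_out --pt "0 0 0.0004 0 0 0" --pt "0 0 0 0 0 0" --pt "0 0 0 0 0 0"

```text
time_s: 19.55
ee_pos: [0.5976, -0.1398, 0.1807]
orientation: [[1.0, 0.01, 0.0], [0.01, -1.0, -0.0], [0.0, 0.0, -1.0]]
contact_force: [-0.9, -0.7, -0.3]
finger_gap: 0.047
grip_force: 62.6
```

The peg is carrying the paddle now, so I'll release.

Emit:
carry_out --pt "0 0 0 0 0 0" --pt "0 0 0 0 0 0" --pt "0 0 0 0 0 0" --pt "0 0 0 0 0 0" --pt "0 0 0 0 0 0" --pt "0 0 0 0 0 0" --pt "0 0 0 0 0 0" --pt "0 0 0 0 0 0" --gripper -1

```text
time_s: 20.22
ee_pos: [0.5977, -0.1398, 0.1806]
orientation: [[1.0, 0.01, 0.0], [0.01, -1.0, 0.0], [0.0, -0.0, -1.0]]
contact_force: [0.3, 0.1, -0.3]
finger_gap: 0.0855
grip_force: 0.0
```

Emit:
carry_out --pt "0 0 -0.005 0 0 0" --pt "0 0 -0.008 0 0 0" --pt "0 0 -0.012 0 0 0" --pt "0 0 -0.015 0 0 0" --pt "0 0 -0.015 0 0 0" --pt "0 0 -0.015 0 0 0" --pt "0 0 -0.015 0 0 0" --pt "0 0 -0.015 0 0 0"

```text
time_s: 20.88
ee_pos: [0.598, -0.1399, 0.2832]
orientation: [[1.0, 0.01, 0.002], [0.01, -1.0, -0.001], [0.002, 0.001, -1.0]]
contact_force: [0.1, -0.3, -0.3]
finger_gap: 0.0855
grip_force: 0.0
```

Emit:
carry_out --pt "-0.02 0 -0.01 0 0 0" --pt "-0.025 0 0 0 0 0" --pt "-0.025 0 0 0 0 0" --pt "-0.025 0 0 0 0 0" --pt "-0.025 0 0 0 0 0" --pt "-0.025 0 0 0 0 0" --pt "-0.025 0 0 0 0 0" --pt "0 0 0 0 0 0"

```text
time_s: 21.55
ee_pos: [0.425, -0.1415, 0.2922]
orientation: [[1.0, 0.01, 0.001], [0.01, -1.0, -0.001], [0.001, 0.001, -1.0]]
contact_force: [1.4, 0.8, 0.4]
finger_gap: 0.0854
grip_force: 0.0
```

```bash
python3 - <<'E'
from h import *
s=shot('scene');t=shot('top')
f=lambda a,x,y,w,h,k:cv2.resize(a['pixels'][y:y+h,x:x+w,::-1],None,fx=k,fy=k,interpolation=2)
cv2.imwrite('pics/r3.png',np.hstack([f(s,130,230,80,100,5),f(t,340,150,80,100,5)])) 
E
```

```text
(no output)
```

View pics/r3.png

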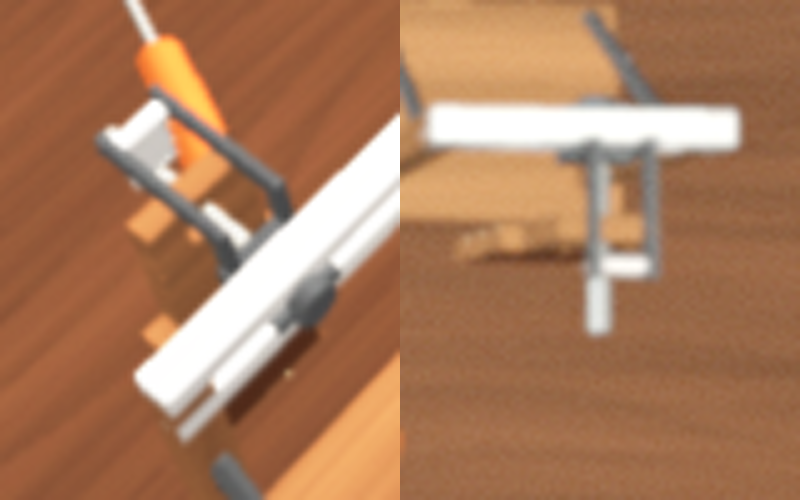

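The paddle hangs on the peg (top crop (600,230)) behind the shut flap at (628,265). The blade's leftward look matches perspective. I'll let it settle, check it isn't moving, and hand in.

Emit:
carry_out --pt "0 0 0 0 0 0" --pt "0 0 0 0 0 0" --pt "0 0 0 0 0 0" --pt "0 0 0 0 0 0" --pt "0 0 0 0 0 0" --pt "0 0 0 0 0 0" --pt "0 0 0 0 0 0" --pt "0 0 0 0 0 0"

```text
time_s: 22.32
ee_pos: [0.4277, -0.1415, 0.2905]
orientation: [[1.0, 0.01, -0.0], [0.01, -1.0, 0.0], [-0.0, -0.0, -1.0]]
contact_force: [0.4, -0.5, 0.1]
finger_gap: 0.0856
grip_force: 0.0
```

```bash
python3 - <<'E'
from h import *
a=shot('top')['pixels'].astype(int)[150:250,340:420]
for i in range(3):
    for _ in range(3): b=shot('top')
    print(np.abs(cv2.GaussianBlur((b['pixels'].astype(int)[150:250,340:420]-a).astype(np.float32),(5,5),0)).max())
print(env.hand_in())
E
```

```text
3.953125
3.078125
3.3515625
the job is handed in; nothing more can be done
None
```

The paddle is hanging on the peg behind the closed flap. It held when I drew it back against the flap with about 7 N, it was steady in the last pictures, the arm is clear of it, and the job is handed in.

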